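# Open the touch-latch filter cupboard

## Task

Open the white handleless cupboard door above the pull-out shelf: press it in near its free edge until the push catch trips, take the finger away so that the spring pops it ajar, then push it on round until it stands wide open, about square to the cabinet. Only touch and push the door, never pinch it, and leave the shelf and the things on it and on the bench undisturbed.

Things in the scene. Friction and masses are not known exactly. Their poses are not given: they have to be found in the camera images.
- cabinet: white bench cabinet, 260 deep x 340 wide x 335 mm high, fixed; origin at the centre of its underside. z up, -x straight out of its front, +y along the front towards the door's free edge. Front edges of its boards at x -130 mm. Front: closed cupboard (y 170 to -50 mm), beside it open cubbies (y -50 to -170 mm), below both (under z 115 mm) an open bay with the pull-out shelf
- door (a joint): angle of the handleless door about its upright hinge, rad: 0 latched shut, positive open (from above, the free edge turns from the cabinet's +y towards its -x), stop at 1.9. Pushed in near the free edge against about 6 N it trips the catch at -0.019 (4 mm) and stops at -0.028. Let go, a spring pops it to about 0.27, where it stays; from there it swings with slight friction and stays where left
- door_press (a point): point on the door's outer face, 25 mm in from its free edge, 45 mm below its top; -x out of the outer face, +y from hinge to free edge, z up (turns with the door). Door 220 wide x 210 high x 16 mm thick, lower edge 125 and top 335 mm above the bench, level with the cabinet's top; when shut its inner face is 7 mm off the boards; nothing overhangs it
- door_edge (a point): top corner of the door at its free edge, middle of its thickness; axes as door_press. A small steel strike stands 38 mm inwards from the door's inner face, 100 mm below the top, 55 mm in from the free edge
- door_hinge (a point): hinge axis at the top of the door: in the outer face's plane, at the edge opposite the free edge; axes as door_press
- catch (a point): the push-to-open catch: fixed point on the cabinet's front plane on the axis of its spring plunger, inside the cupboard 100 mm below the top and 40 mm in from the free edge; axes as the cabinet's. Once tripped the plunger (12 mm thick) stands 49 mm out from this point; above it the gap behind the ajar door is clear
- shelf: white melamine pull-out shelf, 240 x 280 x 16 mm, drawn out 170 to 200 mm from the cabinet's front under the door on easy steel runners, top 30 mm above the bench; origin on the bench below the middle of its front edge, x axis into the cabinet; must stay as it is
- tin1: lowest of a tower of four round translucent filter tins, each 61 mm across x 19 mm, on the shelf; origin at the centre of its underside; the tower is 76 mm high, its top 106 mm above the bench; bystander
- tin2: second tin of the tower, bystander
- tin3: third tin of the tower, bystander
- tin4: top tin of the tower, bystander
- dish: empty white ceramic dish, 80 mm across x 20 mm high, on the shelf, origin at the centre of its underside; bystander
- wrench: flat black plastic filter wrench, open ring 73 mm across with a handle, 131 mm long, 5 mm thick, lying on the shelf, origin on the shelf at the ring's centre; bystander
- pen: rubber-tipped aluminium lens pen, 112 mm long x 13 mm, lying on the shelf, origin under its middle; bystander
- lens: black camera lens standing on the bench, 72 mm across x 86 mm high, 0.35 kg, origin at the centre of its underside; bystander

How it is judged:
On the way, in this order (a step that is already met when the one before it is completed fails the run):
1. the door is pressed in until its catch trips (value of joint door below -0.016 rad), for 0.04 s.
2. the door has sprung ajar by itself, with nothing touching it (value of joint door between 0.12 and 0.6 rad and contact force between each of the arm, the fingers and door below 0.1 N), for 0.2 s.
At the end, for the whole second after the job is handed in: the door stands still, open by at least 1.25 rad (72 degrees), after being pressed in and springing ajar untouched; shelf within 20 mm and the bystanders within 30 mm of their starts (value of joint door above 1.25 rad and velocity of joint door between -0.05 and 0.05 rad/s and distance of shelf from where it was at the start of the episode below 0.02 m and distance of each of tin1, tin2, tin3, tin4, dish, wrench, pen, lens from where it was at the start of the episode below 0.03 m).
It fails at once if the door is pinched between the fingers (both faces squeezed) (contact force between the fingers and door_c1 above 2 N and contact force between the fingers and door_c2 above 2 N).
It fails at once if the pull-out shelf is shifted by more than 20 mm (distance of shelf from where it was at the start of the episode above 0.02 m).
It fails at once if a bystander is shifted, lifted or knocked over (more than 30 mm) (distance of any of tin1, tin2, tin3, tin4, dish, wrench, pen, lens from where it was at the start of the episode above 0.03 m).
It also fails if it takes over 51 s, if anything falls off the work surface, if the arm or the gripper's body presses on something with over 40 N, if the wrist force passes 120 N, or if a joint passes its speed limit or range.

## Robot

A 6-joint arm with a two-finger parallel gripper is mounted at the origin on the work surface. World frame = base frame: x ahead of the robot, y to its left, z up, the work surface at z = 0. Lengths are in m, angles in rad, forces in N, time in s.
With the tool pointing down it reaches from about 0.275 to 0.875 m from the base axis. Payload 12.5 kg.
Tool frame: the origin (TCP) lies on the centre line of the jaws, within the pads' length; the fingertips stand r.finger_overhang ahead of it and the grasp point (between the pads) lies 3 mm ahead of it (r.finger_overhang is the distance from the TCP to the fingertips, in m); z points along the fingers, y is the direction in which the jaws open and shut (so a half turn about z gives the same grasp; the last joint's range is limited). The gripper opens to 85 mm and grips with 20 to 120 N. Pads are 22 mm wide; open, the fingers measure 114 mm over their backs; the gripper's body (76 mm by 85 mm) begins 54 mm behind the grasp point. The pads swing forward as they close: fully open they stand 13 mm farther back than shut.
Start: joints at [1.036, 0.351, 1.652, -0, 1.139, -0.085], TCP at [0.239, 0.495, 0.253] pointing down, gripper open.
Joint ranges: [-2.75, 2.75], [-0.79, 2.1], [0.01, 2.65], [-1.57, 4.71], [0.07, 3.14], [-2.87, 2.87]. Speed limits (rad/s): [2.22, 2.22, 2.79, 3.14, 3.14, 3.14].

## Interface

Orientations are given as a unit quaternion [x, y, z, w].
In Python, from cell import r, optics gives the robot as it stands. The module is installed in compiled form; this text tells all that it offers. Calls block until the motion is done:
- r.move_to(position, orientation): joint-space move of the TCP to a pose.
- r.move_linear(position, rot=None, vel=0.15): straight line of the TCP; rot=None keeps the orientation; vel is the mean speed in m/s.
- r.set_joints(angles): joint-space move.
- r.set_gripper(opening, squeeze=None): opening from 0.0 (shut) to 1.0 (fully open); squeeze is the grip in N (None keeps the last); returns when the fingers have stopped.
- r.sleep(seconds).
- r.inverse_kinematics(position, orientation): joint angles nearest the present ones, or None.
- optics.get_image(name): name is "scene" or "top" or "wrist"; returns a dict with "pixels" (400x640x3 uint8, red, green, blue), "depth" (400x640 float32, m along the optical axis (not along the pixel's ray), 0 where there is no reading), "fx", "fy", "cx", "cy" (pixels), "camera_from_world" (4x4, takes a point from world to camera coordinates); the wrist camera has in their place "mount" (4x4, takes a point from camera to tool coordinates, whose origin is the TCP and whose axes are the flange's). Camera axes: x right, y down, z forward; pixel columns grow to the right and rows downward; lengths in m; the calibration is good to about 2 mm. A picture is of the moment at which its call begins: read the wrist's pose just before it.
A pose or a line that the arm cannot do raises r.PlanningError and nothing moves.
- r.hand_in(): hands the job in, once; it reports no verdict.
Readings, each from a call of its own:
- r.current_t(): time.
- r.current_q(): joint angles.
- r.current_qvel(): joint speeds.
- r.current_effort(): joint torques, N m.
- r.current_tool_pos(): TCP position.
- r.current_ee_rot(): TCP orientation.
- r.current_contact_force(): force on the tool from outside, world axes, zero at the start.
- r.current_torque(): the same for the moment, N m.
- r.current_opening(): opening from 0.0 (shut) to 1.0 (fully open).
Only numpy, scipy, OpenCV 4.12 (cv2) and the standard library are available. Lean on these libraries where they do the work, as an engineer would, in place of code of your own. Each camera call takes 0.05 s, during which the arm holds its last target.

## Working session

There is one attempt and no reset: what is moved stays moved. The work goes in short steps, each a Python script; the robot and the scene stay as the last script left them, time stands still between calls to the robot, and variables do not carry over. Pictures are saved under pics/ and viewed, and the job is handed in when it is done.

```bash
mkdir -p pics; cat > h.py <<'E'
from cell import r, optics
import numpy as np, cv2
def snap(name,fn):
    d=optics.get_image(name); cv2.imwrite('pics/'+fn,d['pixels'][:,:,::-1].copy()); np.savez('pics/'+fn+'.npz',**{k:v for k,v in d.items()}); return d
def world(d):
    h,w=d['depth'].shape; u,v=np.meshgrid(np.arange(w),np.arange(h)); z=d['depth'].astype(float)
    P=np.stack([(u-d['cx'])/d['fx']*z,(v-d['cy'])/d['fy']*z,z,np.ones_like(z)],-1)
    T=np.linalg.inv(d['camera_from_world']); W=P@T.T; W=W[...,:3]; W[z==0]=np.nan; return W
E
python3 - <<'E'
from h import *
for n in ('scene','top'):
    d=snap(n,n+'0.png')
    print(n,np.round(np.linalg.inv(d['camera_from_world']),3).tolist())
print(r.current_t(),r.current_tool_pos(),r.current_ee_rot(),r.finger_overhang,r.current_opening())
E
```

```text
scene [[0.368, 0.665, -0.65, 1.322], [0.93, -0.268, 0.253, -0.209], [-0.006, -0.697, -0.717, 1.056], [0.0, 0.0, 0.0, 1.0]]
top [[-0.011, -0.995, 0.099, 0.463], [-1.0, 0.009, -0.013, 0.089], [0.012, -0.1, -0.995, 1.202], [0.0, 0.0, 0.0, 1.0]]
0.1 [0.23895579 0.49508416 0.25281438] [ 2.23004808e-01  9.74817212e-01 -4.82572518e-04 -1.58694655e-04] 0.022 0.9970126449595207
```

View pics/scene0.png

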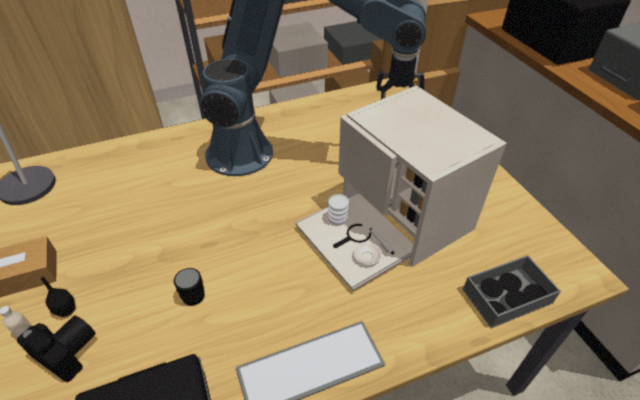

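View pics/top0.png

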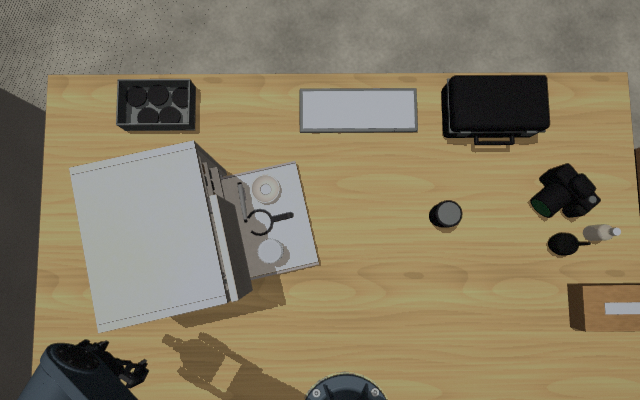

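```bash
python3 - <<'E'
import numpy as np,cv2
from h import world
d=dict(np.load('pics/top0.png.npz'));W=world(d)
print(d['fx'],d['cx'],d['cy'])
m=(abs(W[...,2]-.335)<.012)
n,l,s,c=cv2.connectedComponentsWithStats(m.astype(np.uint8))
for i in range(1,n):
    if s[i,4]>100: print(s[i])
i=1+np.argmax(s[1:,4]); P=W[l==i]; print('z',np.median(P[:,2]))
rect=cv2.minAreaRect(P[:,:2].astype(np.float32)); print(rect,cv2.boxPoints(rect))
for (u,v) in [(195,142),(208,150),(224,170),(225,300),(240,298),(212,200),(222,230),(232,260),(237,297),(210,170),(205,150)]: print((u,v),np.round(W[v,u],3))
d=dict(np.load('pics/scene0.png.npz'));W=world(d)
for (u,v) in [(345,125),(392,160),(348,178),(387,200),(370,160),(338,200),(370,255),(190,275),(415,95),(490,145)]: print('s',(u,v),np.round(W[v,u],3))
E
```

```text
426.4725700215258 316.4151867129566 206.63540778523281
[   69   140   159   193 21929]
[209 194  31 108 970]
[115 358  27  30 249]
z 0.33563164707169324
((0.49782294034957886, 0.4217516779899597), (0.34068846702575684, 0.2621903121471405), 12.391517639160156) [[0.30331522 0.5132386 ]
 [0.35957882 0.2571562 ]
 [0.69233066 0.33026475]
 [0.63606703 0.58634716]]
(195, 142) [0.689 0.33  0.325]
(208, 150) [0.749 0.382 0.002]
(224, 170) [0.685 0.33  0.029]
(225, 300) [0.365 0.262 0.337]
(240, 298) [0.366 0.236 0.313]
(212, 200) [0.565 0.291 0.337]
(222, 230) [0.504 0.269 0.339]
(232, 260) [0.443 0.253 0.315]
(237, 297) [0.37  0.239 0.333]
(210, 170) [0.665 0.343 0.137]
(205, 150) [0.748 0.39  0.003]
s (345, 125) [0.384 0.243 0.318]
s (392, 160) [0.574 0.287 0.325]
s (348, 178) [0.413 0.248 0.144]
s (387, 200) [0.577 0.288 0.186]
s (370, 160) [0.501 0.266 0.275]
s (338, 200) [0.451 0.2   0.103]
s (370, 255) [0.628 0.224 0.036]
s (190, 275) [ 0.548 -0.264  0.088]
s (415, 95) [0.347 0.484 0.335]
s (490, 145) [0.624 0.543 0.333]
```

```bash
python3 - <<'E'
import cv2
a=cv2.imread('pics/top0.png')[130:340,60:340]; cv2.imwrite('pics/c1.png',cv2.resize(a,(784,588),interpolation=cv2.INTER_CUBIC))
a=cv2.imread('pics/scene0.png')[80:290,290:510]; cv2.imwrite('pics/c2.png',cv2.resize(a,None,fx=2.8,fy=2.8,interpolation=cv2.INTER_CUBIC))
E
```

```text
(no output)
```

View pics/c1.png

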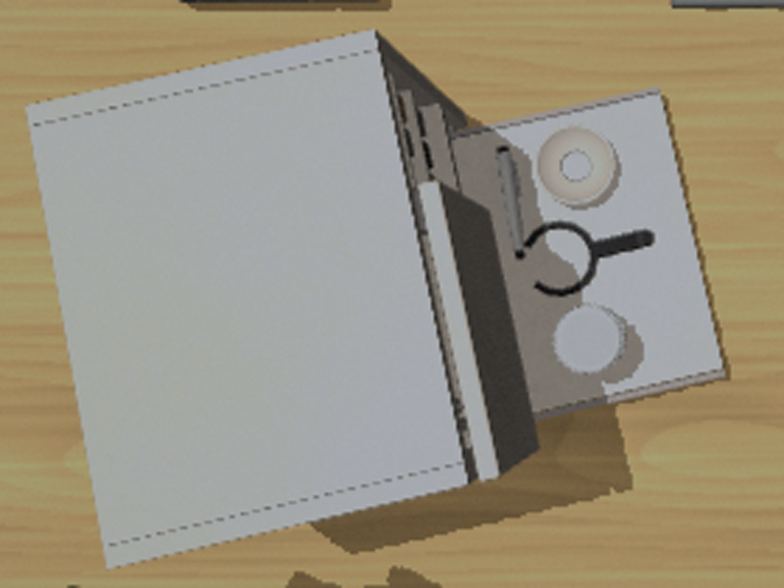

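View pics/c2.png

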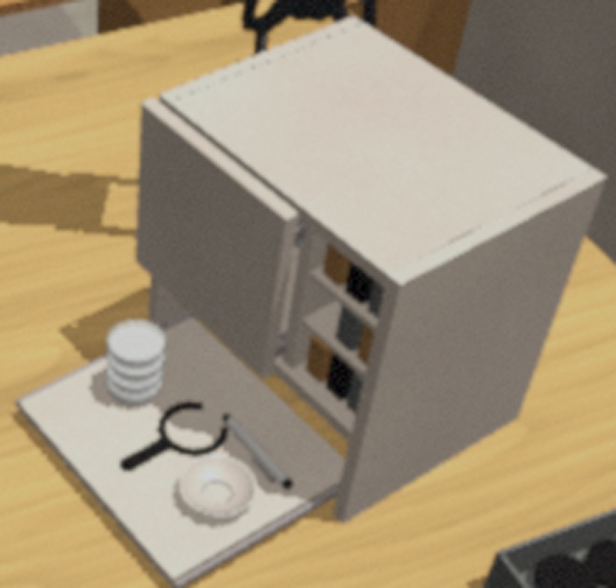

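```bash
cat >> h.py <<'E'
from scipy.spatial.transform import Rotation as R
C=np.array([.4978,.4218]); a=np.deg2rad(12.39)
ex=np.array([-np.sin(a),np.cos(a)]); ey=np.array([-np.cos(a),-np.sin(a)])
H=C-.153*ex-.05*ey
def u(t): return np.cos(t)*ey-np.sin(t)*ex
def n(t): return -np.cos(t)*ex-np.sin(t)*ey
def rot(xd): # tool down, tool x along xd
    x=np.array([*xd,0]); z=np.array([0,0,-1.]); y=np.cross(z,x)
    return R.from_matrix(np.stack([x,y,z],1)).as_quat()
def pose(t,rho,off,z,s): # off: along outward normal from outer face; s=+-1 sign of tool x vs n
    p=H+rho*u(t)+off*n(t); return np.array([*p,z]),rot(s*n(t))
E
python3 - <<'E'
from h import *
print(H, pose(0,.195,0,.29,1)[0])
for s in (1,-1):
    print('s',s)
    for nm,arg in dict(pre=(0,.195,.14,.45),press=(0,.195,.011,.302),ins=(.27,.19,-.04,.45),ins2=(.27,.19,-.04,.312)).items():
        print(nm,np.round(pose(*arg,s)[0],3),np.round(r.inverse_kinematics(*pose(*arg,s)) if r.inverse_kinematics(*pose(*arg,s)) is not None else [],2))
    for t in (.4,.8,1.2,1.5,1.7):
        q=r.inverse_kinematics(*pose(t,.17,-.027,.312,s)); print(t,None if q is None else np.round(q,2))
E
```

```text
[0.57946391 0.28309165] [0.38900551 0.2412515  0.29      ]
s 1
pre [0.419 0.105 0.45 ] []
press [0.391 0.231 0.302] []
ins [0.393 0.23  0.45 ] []
ins2 [0.393 0.23  0.312] []
0.4 None
0.8 [ 0.22  0.18  1.72 -0.    1.23  2.35]
1.2 [ 0.14  0.28  1.6  -0.    1.26  1.86]
1.5 [ 0.11  0.37  1.48 -0.    1.3   1.54]
1.7 [ 0.11  0.44  1.38 -0.    1.33  1.33]
s -1
pre [0.419 0.105 0.45 ] [ 0.14 -0.01  1.61 -0.    1.54 -0.08]
press [0.391 0.231 0.302] [ 0.43  0.12  1.82 -0.    1.2   0.21]
ins [0.393 0.23  0.45 ] [ 0.43  0.03  1.57 -0.    1.54 -0.06]
ins2 [0.393 0.23  0.312] [ 0.43  0.11  1.81 -0.    1.22 -0.06]
0.4 [ 0.35  0.15  1.77 -0.    1.23 -0.26]
0.8 [ 0.22  0.18  1.72 -0.    1.23 -0.79]
1.2 [ 0.14  0.28  1.6  -0.    1.26 -1.28]
1.5 [ 0.11  0.37  1.48 -0.    1.3  -1.61]
1.7 [ 0.11  0.44  1.38 -0.    1.33 -1.81]
```

```bash
python3 - <<'E'
from h import *
s=-1
p=r.current_tool_pos(); r.move_linear([p[0],p[1],.46],vel=.3)
r.set_gripper(0.0)
r.move_to(*pose(0,.195,.14,.46,s))
r.move_linear(pose(0,.195,.14,.308,s)[0],vel=.25)
r.move_linear(pose(0,.195,.03,.308,s)[0],vel=.15)
print(r.current_t(),r.current_opening(),r.current_tool_pos(),r.current_contact_force())
snap('scene','s1.png');snap('top','t1.png')
E
```

```text
4.9333 -0.0019143008357575674 [0.39561177 0.21156644 0.30824577] [ 0.40564914  0.15609581 -0.49390753]
```

View pics/s1.png

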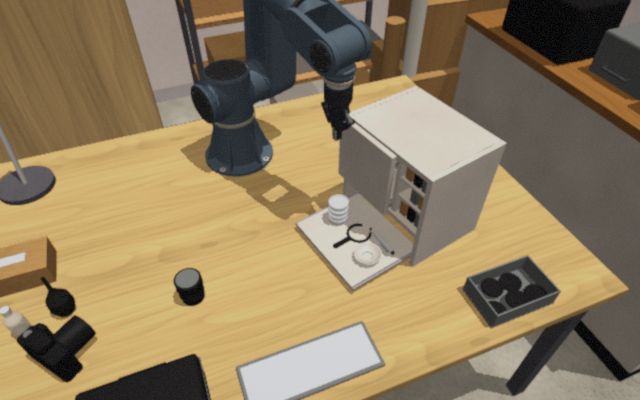

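View pics/t1.png

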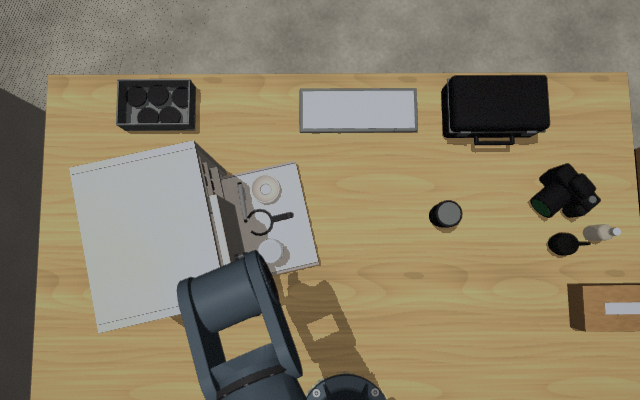

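The fingers hang just in front of the door near its free edge (scene ~(343,130)), and nothing has been disturbed. Next I press in small steps, watching the force.

```bash
python3 - <<'E'
from h import *
s=-1
f0=r.current_contact_force()
off=.03; fn=0
while off>-.012:
    off-= .002 if off>.016 else .001
    r.move_linear(pose(0,.195,off,.308,s)[0],vel=.03); 
    f=r.current_contact_force()-f0; fn=f[:2]@n(0)
    act=(r.current_tool_pos()[:2]-H)@n(0)
    print(round(off,3),round(act,4),round(fn,2),np.round(f,1))
    if fn>14: break
r.sleep(.1)
r.move_linear(pose(0,.195,.13,.308,s)[0],vel=.25)
r.sleep(.6); print(r.current_t())
snap('scene','s2.png');snap('top','t2.png')
E
```

```text
0.028 0.0282 -0.85 [ 0.3  0.9 -0.1]
0.026 0.0259 -1.05 [-0.9  0.9  0.4]
0.024 0.0239 -0.82 [0.4 0.9 0.2]
0.022 0.0219 -0.21 [-0.2  0.2 -0.2]
0.02 0.0199 0.96 [ 0.4 -0.9  0. ]
0.018 0.0179 -0.11 [0.  0.1 0.8]
0.016 0.0159 0.82 [ 0.2 -0.8 -0.3]
0.015 0.015 -0.5 [-0.1  0.5  0.8]
0.014 0.014 -0.46 [-0.2  0.4  0.5]
0.013 0.013 -0.09 [ 0.3  0.1 -0.5]
0.012 0.0125 4.58 [ 1.5 -4.4  1. ]
0.011 0.0116 6.03 [ 1.3 -5.9  1. ]
0.01 0.0107 6.83 [ 0.9 -6.8  1.2]
0.009 0.0095 4.93 [ 0.7 -4.9  1.6]
0.008 0.0086 6.14 [ 1.3 -6.   1.8]
0.007 0.0077 6.06 [ 1.6 -5.9  0.8]
0.006 0.0075 14.34 [  2.5 -14.1   1.8]
10.6333
```

View pics/s2.png

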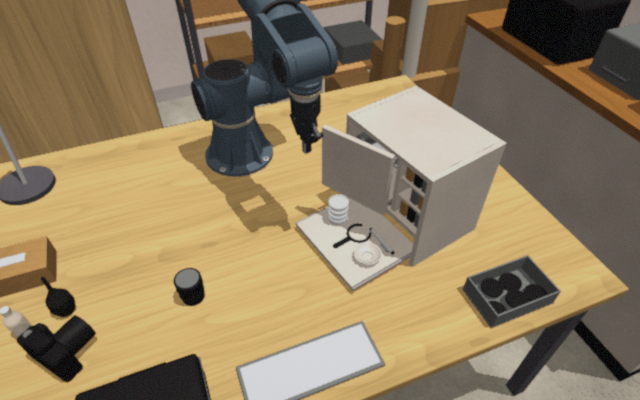

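View pics/t2.png

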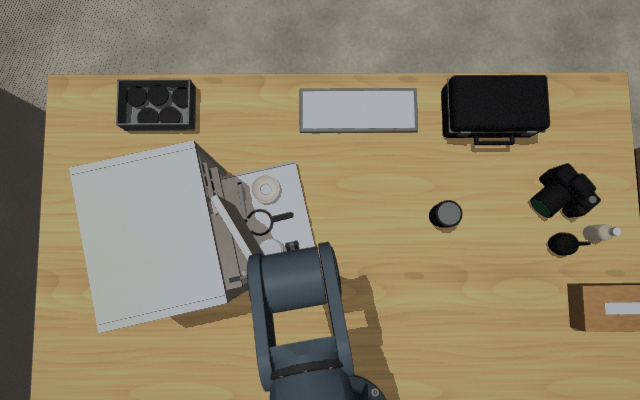

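The door is ajar, with its free corner at scene (323,132), and the gripper is well clear at (307,145). I'll measure the angle before going in.

```bash
python3 - <<'E'
from h import world
import numpy as np, h
d=dict(np.load('pics/scene0.png.npz'))
d=dict(np.load('pics/s2.png.npz'));W=world(d)
A=W[150:190,335:380].reshape(-1,3); A=A[~np.isnan(A[:,0])&(A[:,2]>.15)&(A[:,2]<.33)]
p=(A[:,:2]-h.H); y=p@h.ey; o=-(p@h.ex)
k=np.polyfit(y,o,1); print(len(A),k,np.arctan(k[0]),np.std(o-np.polyval(k,y)))
E
```

```text
1743 [ 0.33377664 -0.00143244] 0.3221494788242156 0.0016335195691995201
```

```bash
python3 - <<'E'
from h import *
s=-1
p=r.current_tool_pos(); r.move_linear([p[0],p[1],.45],vel=.3)
q=pose(.32,.185,-.045,.45,s); r.move_to(*q)
q[0][2]=.38; r.move_linear(q[0],vel=.2)
print(r.current_tool_pos(),r.current_t())
snap('scene','s3.png');snap('wrist','w3.png')
E
```

```text
[0.39786419 0.22670404 0.38072254] 12.3917
```

View pics/s3.png

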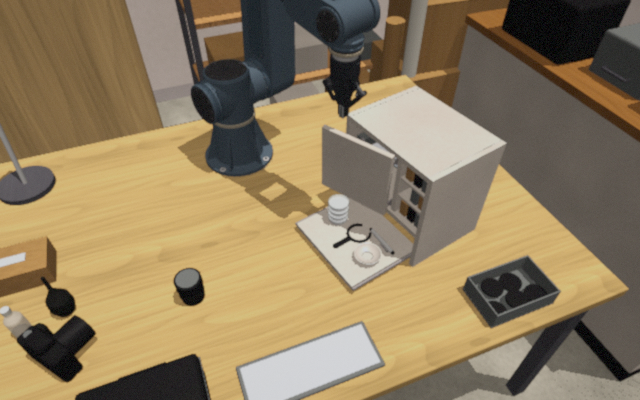

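View pics/w3.png

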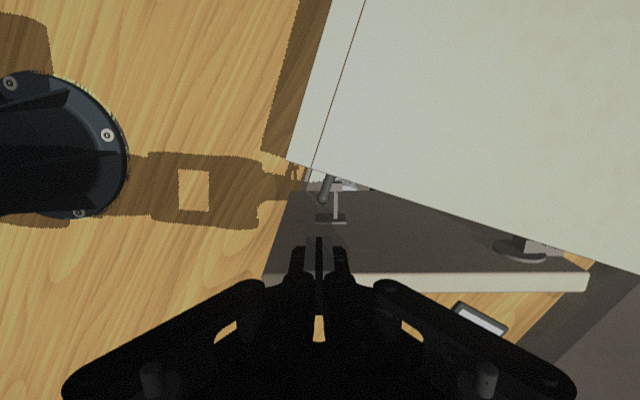

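```bash
python3 - <<'E'
from h import *
s=-1
f0=r.current_contact_force()
q=pose(.32,.185,-.045,.315,s)
for z in (.36,.34,.325,.312):
    q[0][2]=z; r.move_linear(q[0],vel=.1); f=r.current_contact_force()-f0; print(z,np.round(f,1))
    if np.linalg.norm(f)>6: raise SystemExit('contact')
for t in np.arange(.32,1.56,.1):
    P=pose(t,max(.185-.02*(t-.32),.165),-.030,.312,s); r.move_linear(P[0],P[1],vel=.07)
    f=r.current_contact_force()-f0; print(round(t,2),np.round(f,1))
    if np.linalg.norm(f)>15: break
r.sleep(.3);print(r.current_t())
snap('scene','s4.png');snap('top','t4.png')
E
```

```text
0.36 [-1.1  0.   0.1]
0.34 [-0.6  0.7  0.1]
0.325 [0.3 0.3 0.6]
0.312 [-0.1  0.5  1. ]
0.32 [-0.8 -0.   0.5]
0.42 [0.2 0.2 0.8]
0.52 [-0.1  1.   0.8]
0.62 [-0.4  0.5  0.7]
0.72 [-0.4 -0.1  0.9]
0.82 [-0.5  0.1 -0.4]
0.92 [ 0.6  0.1 -0.7]
1.02 [-0.1  0.1  0.6]
1.12 [0.1 1.1 1. ]
1.22 [-0.7  0.3  0.5]
1.32 [ 0.1 -0.3  0.2]
1.42 [0.2 0.4 0.5]
1.52 [0.  0.5 0.4]
19.2333
```

View pics/s4.png

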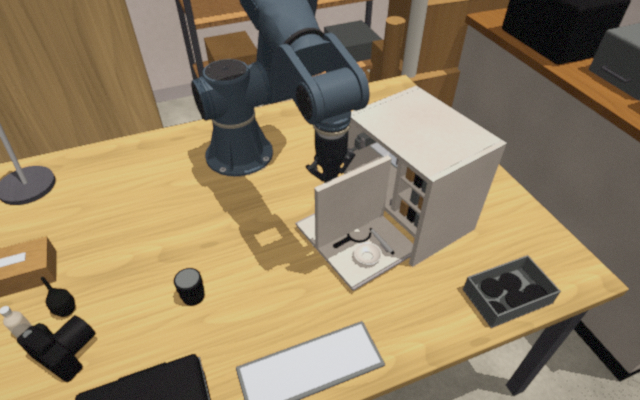

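View pics/t4.png

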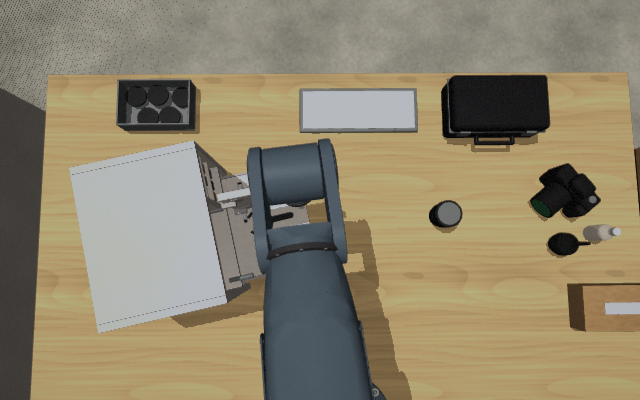

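The door stands about square: in the scene view its face runs from (317,190) to (390,160). I'll back the finger away from its inner face, raise it, retract, and check.

```bash
python3 - <<'E'
from h import *
P=pose(1.52,.165,-.055,.312,-1); r.move_linear(P[0],vel=.08)
r.move_linear([P[0][0],P[0][1],.46],vel=.2)
r.move_to(*pose(0,.25,.16,.46,-1)); r.sleep(.3)
print(r.current_t())
snap('scene','s5.png');snap('top','t5.png');r.sleep(.5);d=snap('scene','s6.png')
import numpy as np
for f in ('s5','s6'):
    W=world(dict(np.load(f'pics/{f}.png.npz')))
    A=W[180:230,325:380].reshape(-1,3);A=A[(A[:,2]>.14)&(A[:,2]<.325)]
    p=A[:,:2]-H; y=-(p@ex); o=p@ey; k=np.polyfit(y,o,1); print(len(A),k,np.pi/2-np.arctan(k[0]),np.std(o-np.polyval(k,y)))
E
```

```text
22.3083
2362 [0.02652905 0.00144452] 1.5442734959451005 0.0011889907780940217
2354 [0.02637409 0.00141757] 1.5444283473198352 0.0012419838433369952
```

View pics/s6.png

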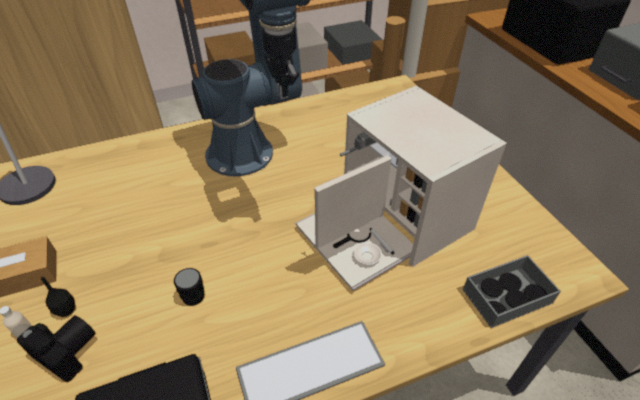

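View pics/t5.png

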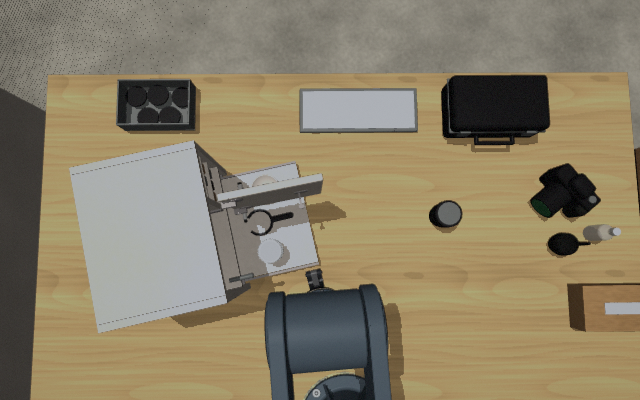

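The door stands at about 1.54 rad and isn't moving. The shelf, tins (270,250), wrench (262,222), dish (267,185) and lens (446,214) all sit where they were in the first top picture.

```bash
python3 -c "
from h import *
r.hand_in(); print(r.current_t())"
```

```text
the job is handed in; nothing more can be done
the job is handed in; nothing more can be done
```

The cupboard door is open at about 1.54 rad (88°) and standing still. I handed the job in at about 23 s of the 51 s allowed.

- **Press:** I pushed near the free edge with the shut fingers. The force held at about 6 N over 5 mm, then rose to 14 N at the stop.
- **Spring ajar:** I backed the fingers about 120 mm off. The door popped to a measured 0.32 rad with nothing near it. The task gives about 0.27, but this is well inside the 0.12–0.6 window.
- **Push open:** I lowered the shut fingers behind the door from above and pushed its inner face round. Forces stayed at sensor-noise level, under 2 N, and the door was never pinched.
- **Last checks:** With the arm withdrawn, two depth fits 0.5 s apart both gave 1.544 rad.
- **Shelf and other items:** By eye, the shelf, tins, wrench and lens had not moved from their starting places. The dish and pen are partly hidden by the open door in the top view; what shows of them looks unmoved. I did not measure any of these positions in mm.

None of the checks failed.

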